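# Fit the tube carousel on the sample changer's drive spindle

## Robot

A 6-joint arm with a two-finger parallel gripper is mounted at the origin on a cart in front of the work surface, level with it; the furniture and walls round the work are solid. World frame = base frame: x ahead of the robot, y to its left, z up, the work surface at z = 0. Lengths are in m, angles in degrees, forces in N, time in s.
With the tool pointing down it reaches from about 0.4 to 0.825 m from the base axis. Payload 7 kg.
Tool frame: the origin (TCP) lies on the centre line of the jaws, within the pads' length; the fingertips stand 19 mm ahead of it and the grasp point (between the pads) is the TCP; z points along the fingers, y is the line along which they close (so a half turn about z gives the same grasp; the last joint's range is limited). The gripper opens to 88 mm and grips with 3 to 60 N. Pads are 19 mm wide; open, the fingers measure 130 mm over their backs; the gripper's body (78 mm by 193 mm) begins 47 mm behind the grasp point.
Start: joints at [-47.321, 20.546, 0.682, 0, -70.136, -16.507], TCP at [0.298, -0.606, 0.246] pointing down, gripper open.
Joint ranges: [-176.03, 176.03], [-82.01, 121.73], [-58.28, 71.71], [-173.87, 95.51], [-174.79, -0.11], [-173.66, 173.66]. Speed limits (degrees/s): [136.94, 136.94, 172.46, 180, 180, 180].

## Interface

Orientations are given as [roll, pitch, yaw] about the fixed x, y, z axes, in that order (R = Rz(yaw) Ry(pitch) Rx(roll)).
In Python, from plant import get_state, capture, close_job gives the robot as it stands.
- The arm moves only by the tool apply_moves, never from a script. Its argument "targets" is a list of rows, each a list of 7 numbers: the opening, from 0 (shut) to 1 (fully open), then the shift along the tool's x, y, z normalised to -1 to 1, where 1 is 1000 mm, then the turn, a rotation vector about the tool's x, y, z normalised to -1 to 1, where 1 is 90 degrees. In form: [[claw, tx, ty, tz, ax, ay, az], ...]. A call has 1 to 20 rows; each row shifts and turns the commanded pose from where the row before left it, along the tool's axes as they then stand; what a row does not reach is not made up. A row lasts 1/12 s, in which the tool goes at most 41.7 mm and 7.16 degrees, less where a joint would pass 70% of its speed; a pose out of reach is approached as far as the arm can. A call with a number of a shift or a turn outside -1 to 1 is refused whole. A call with a gripper value outside its range is refused whole. The fingers move at their own pace and stop on an object; "newtons" is the grip in N (left out, the last holds). Time passes only in rows, so rows that do not move let the fingers close. It gives the time, the measured TCP pose, the force, the opening and the grip force at its end, in the units of the state.
- get_state(): the state, without advancing time (a new reading comes with each control period).
- capture(name): name is "scene" or "top" or "wrist"; returns a dict with "frame" (384x512x3 uint8, red, green, blue), "range_z" (384x512 float32, m along the optical axis (not along the pixel's ray), 0 where there is no reading), "camera_matrix" (3x3 intrinsics, pixels), "T" (4x4, takes a point from camera to world coordinates). Camera axes: x right, y down, z forward; pixel columns grow to the right and rows downward; lengths in m; the calibration is good to about 2 mm. The wrist camera is an equidistant fisheye: a pixel r from the principal point sees the ray r / f radians off the axis. A picture is of the moment at which its call begins.
- close_job(): hands the job in; it is judged then, once.
The state is a dict: "time_s": time; "joints": joint angles; "qd": joint speeds; "joint_torque": joint torques, N m; "tcp_pos": TCP position; "eef_rot": TCP orientation; "contact_force": force on the tool from outside, world axes, zero at the start; "moment": the same for the moment, N m; "gripper_width": finger opening in m; "gripper_force": force on a finger pad.
Only numpy, scipy, OpenCV 4.12 (cv2) and the standard library are available. Lean on these libraries where they do the work, as an engineer would, in place of code of your own. Each camera call takes 0.05 s, during which the arm holds its last target. There are 200 camera calls.

## Task

Put the washed tube carousel back on the sample changer: lift it by one of its tabs, lower it square over the tall spindle, and turn it on the spindle until the drive pin of the turntable falls into one of the carousel's slots and the carousel sits down flat on the turntable, then let go. Be gentle: do not lean on the drive unit, drop the carousel on it or wrench the drive round, and leave the bottle, the timer and the tape roll where they are.

Things in the scene. Friction and masses are not known exactly. Their poses are not given: they have to be found in the camera images.
- carousel: The tube carousel (about 0.4 kg): round aluminium plate, 192 mm across, 56 to 62 mm above the origin, on a grey hub 70 mm tall with a 15.5 mm bore right through. Origin: centre of the hub's underside; z: the bore's axis, up. The hub's foot flange, 100 mm across, 8 mm thick, has six radial drive slots open at the rim, 11 mm wide, every 60 degrees from +x.
- tab_a (a point): Grip point on one of the carousel's two black lifting tabs: on its +x side, 78 mm from the bore's axis, 88 mm above its origin. The tab is an upright blade 10 mm thick across the carousel's y (the way to grip it) and 30 mm wide along x; its top is 18 mm above this point, the plate 26 mm below. Axes as the carousel's.
- tab_b (a point): The same grip point on the tab at the carousel's -x side.
- drive_unit: The sample changer's drive unit, fixed to the bench: a white box 200 x 200 x 50 mm with display and keys on its -x face; origin at the centre of its underside. On its top lies a steel turntable, 110 mm across, and from the middle rises a plain vertical steel spindle, 14 mm thick.
- seat (a point): Centre of the turntable's upper face, 58 mm above the bench, on the spindle's axis; the home place of the carousel's origin. One drive pin, 8 mm thick, 5 mm high, stands on the turntable 40 mm from the axis at any angle, which is not measured. The carousel rests on it up to 5 mm too high until a slot meets it. The motor holds the turntable (gives way at 3 N m).
- spindle_tip (a point): The top of the spindle, 150 mm above the seat. Its last 12 mm taper to 6 mm thick.
- small_bottle: Screw-cap laboratory bottle, 56 mm across and 110 mm tall, standing near the work; origin at the centre of its underside. Leave it alone.
- bench_timer: Small white bench timer, 68 x 64 x 19 mm, lying near the work; origin at the centre of its underside. Leave it alone.
- tape: Roll of paper tape lying flat, 96 mm across, 18 mm high; origin at the centre of its underside. Leave it alone.

How it is judged (in metres and radians):
On the way:
1. the carousel is threaded on the spindle and comes down it square (horizontal distance between carousel and seat below 0.006 m and z of carousel in the frame of seat between 0.012 and 0.125 m and angle between carousel's own z axis and vertical below 0.06 rad), for 0.2 s.
At the end, for the whole second after the job is handed in: The carousel sits flat and at rest on the turntable with the pin in a slot: its origin within 3 mm of the spindle's axis and within 2 mm of the seat's height, tilted less than 0.02 rad (horizontal distance between carousel and seat below 0.003 m and z of carousel in the frame of seat between -0.002 and 0.002 m and angle between carousel's own z axis and vertical below 0.02 rad and linear speed of carousel below 0.01 m/s); the robot touches nothing.
It fails at once if the drive unit (spindle, turntable or pin) is loaded by the carousel with more than 60 N (contact force between carousel and drive_unit above 60 N).
It fails at once if the arm or the fingers press on the drive unit with more than 10 N (contact force between any of the arm, the fingers and drive_unit above 10 N).
It fails at once if the bottle, the timer or the tape roll is shifted by more than 2 cm (distance of any of small_bottle, bench_timer, tape from where it was at the start of the episode above 0.02 m).
It also fails if it takes over 72 s, if anything falls off the work surface, if the arm or the gripper's body presses on something with over 40 N, if the wrist force passes 120 N, or if a joint passes its speed limit or range.

## Working session

There is one attempt and no reset: what is moved stays moved. The work goes in short steps, Python scripts to look and compute and a tool call to move; the robot and the scene stay as the last step left them, time stands still between calls to the robot, and variables do not carry over. Pictures are saved under pics/ and viewed, at most 10 in all, crops included, and the job is handed in when it is done.

Besides the shell and the picture viewer there is one more tool, called after ">>>" by a JSON object that holds its "op" and its "data", one argument or row to a line. apply_moves: Moves the arm, as the interface text tells. Scaled input: -1 to 1 covers 1000 mm each way for a shift and 90 degrees each way for a turn. Its arguments: {"type":"object","properties":{"targets":{"type":"array","items":{"type":"array","items":{"type":"number"}}},"newtons":{"type":"number"}},"required":["targets"]}

```bash
mkdir -p pics; ls; python3 - <<'E'
from plant import *
import cv2,numpy as np
s=get_state();print(s)
for n in("scene","top"):
    c=capture(n);np.savez(n,**c);cv2.imwrite(f"pics/{n}.png",c["frame"][:,:,::-1]);print(c["camera_matrix"],c["T"])
E
```

```text
pics
{'time_s': 0.0, 'joints': array([-4.73218715e+01,  2.05914905e+01,  6.36143392e-01, -2.25353112e-02,
       -7.01354263e+01, -1.65071757e+01]), 'qd': array([-0.02081047,  0.0314829 , -0.01035443, -0.04674858, -0.0085881 ,
        0.03113465]), 'joint_torque': array([-1.84200426e-04, -5.82722247e+01,  2.93054473e+01,  6.99724987e+00,
        6.84153638e-03, -1.90401124e-04]), 'tcp_pos': array([ 0.29751285, -0.60540401,  0.24463244]), 'eef_rot': array([ 1.79906948e+02, -5.48310812e-03, -1.53836717e+02]), 'contact_force': array([ 0.41736599, -0.98342074,  0.08167259]), 'moment': array([-0.01577141, -0.02843259,  0.0623813 ]), 'gripper_force': 0.0, 'gripper_width': 0.08767662760074096}
[[490.8663859    0.         250.07462842]
 [  0.         490.8663859  188.72445398]
 [  0.           0.           1.        ]] [[-0.49222712 -0.59035938  0.63967825 -0.44232838]
 [-0.87045852  0.33703705 -0.35875897  0.64534852]
 [-0.00379855 -0.73340428 -0.67978213  1.19248606]
 [ 0.          0.          0.          1.        ]]
[[412.80522807   0.         252.75378878]
 [  0.         412.80522807 187.64641186]
 [  0.           0.           1.        ]] [[ 5.79621065e-04 -9.87689542e-01  1.56425807e-01  4.02261663e-01]
 [-9.99999389e-01 -7.19718812e-04 -8.38979417e-04  9.96905879e-02]
 [ 9.41233792e-04 -1.56425225e-01 -9.87689356e-01  1.18955196e+00]
 [ 0.00000000e+00  0.00000000e+00  0.00000000e+00  1.00000000e+00]]
```

View pics/scene.png

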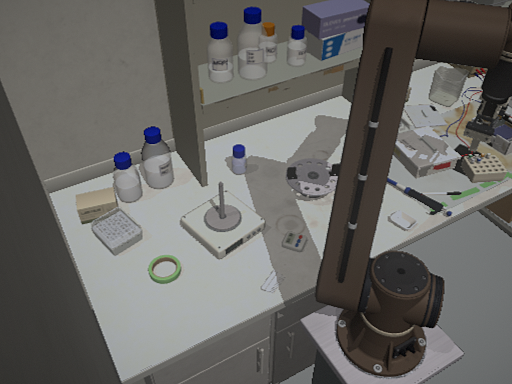

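View pics/top.png

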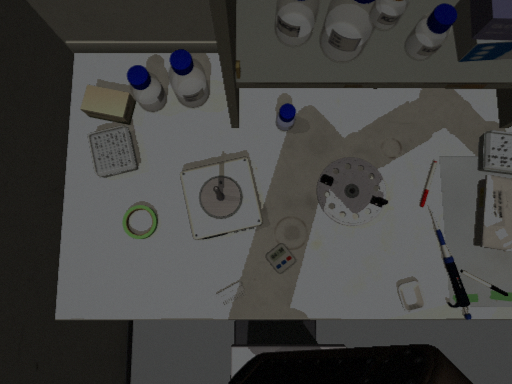

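The top view shows the carousel at (350,191) with black tabs at (327,180) and (379,201). The drive unit is at (220,197), the bottle at (286,116), the timer at (281,258), the tape at (140,222), and a partition ends near (235,128).

```bash
cat >h.py <<'E'
import numpy as np,cv2
def cloud(c):
    K=c["camera_matrix"];d=c["range_z"];v,u=np.mgrid[:384,:512]
    P=np.stack([(u-K[0,2])/K[0,0]*d,(v-K[1,2])/K[1,1]*d,d],-1)
    W=P@c["T"][:3,:3].T+c["T"][:3,3];W[d==0]=np.nan;return W
def ray(c,u,v,z):
    K=c["camera_matrix"];r=c["T"][:3,:3]@np.array([(u-K[0,2])/K[0,0],(v-K[1,2])/K[1,1],1]);o=c["T"][:3,3]
    return o+r*(z-o[2])/r[2]
def circ(p):
    A=np.c_[2*p,np.ones(len(p))];s=np.linalg.lstsq(A,(p**2).sum(1),rcond=None)[0]
    return s[:2],np.sqrt(s[2]+s[0]**2+s[1]**2)
E
python3 - <<'E'
from h import *
v,u=np.mgrid[:384,:512]
for n in("top","scene"):
    c=dict(np.load(n+".npz"));W=cloud(c);z=W[...,2]
    print(n)
    T={"top":dict(car=(350,191),drv=(220,197),bot=(286,116),tim=(281,258),tape=(140,222)),"scene":dict(car=(312,178),drv=(223,217))}[n]
    for k,(a,b) in T.items():
        near=np.hypot(u-a,v-b)<52
        for lo,hi in((.008,.03),(.045,.053),(.054,.066),(.068,.08),(.085,.12),(.12,.17),(.17,.22)):
            m=near&(z>lo)&(z<hi);p=W[m]
            if len(p)>4:print(k,lo,hi,len(p),"med",np.median(p,0).round(4),"mid",((p.min(0)+p.max(0))/2).round(4),"ext",np.ptp(p,axis=0).round(3))
    if n=="top":
        m=(np.hypot(u-350,v-191)<52)&(z>.085)&(z<.12)
        for side in(u<350,u>=350):
            p=W[m&side];print("tab",len(p),p.mean(0),cv2.minAreaRect((p[:,:2]*1000).astype(np.float32)))
        m=((np.hypot(u-350,v-191)<52)&(z>.05)&(z<.07)).astype(np.uint8)
        h=cv2.convexHull(np.argwhere(m)[:,::-1].astype(np.int32))[:,0]
        P=np.array([ray(c,a,b,.062) for a,b in h]);print("plate",circ(P[:,:2]))
        m=((np.hypot(u-220,v-197)<24)&(z>.054)&(z<.066)).astype(np.uint8)
        h=cv2.convexHull(np.argwhere(m)[:,::-1].astype(np.int32))[:,0]
        P=np.array([ray(c,a,b,.058) for a,b in h]);print("turntable",circ(P[:,:2]))
        # partition/tall obstacles
        m=(z>.15)&(W[...,0]>.4)&(W[...,1]>-.35)&(W[...,1]<.4)&(v<150)&(u>190)&(u<300)
        print("wall",W[m].min(0),W[m].max(0))
    
c=dict(np.load("top.npz"));f=c["frame"]
a=cv2.resize(f[140:240,300:400],(500,500),interpolation=2);b=cv2.resize(f[150:240,175:265],(500,500),interpolation=2)
E
```

```text
top
car 0.008 0.03 5 med [ 0.5774 -0.1805  0.0173] mid [ 0.6332 -0.1987  0.0185] ext [0.119 0.041 0.021]
car 0.054 0.066 3029 med [ 0.5716 -0.1718  0.0623] mid [ 0.5731 -0.172   0.0603] ext [0.191 0.192 0.011]
car 0.068 0.08 104 med [ 0.5706 -0.1736  0.0705] mid [ 0.5673 -0.1724  0.0738] ext [0.142 0.172 0.012]
car 0.085 0.12 118 med [ 0.5491 -0.2299  0.1041] mid [ 0.5721 -0.172   0.0971] ext [0.079 0.172 0.023]
drv 0.008 0.03 17 med [0.4631 0.1427 0.0239] mid [0.4581 0.1818 0.0196] ext [0.05  0.213 0.02 ]
drv 0.045 0.053 3182 med [0.5505 0.1873 0.0498] mid [0.5572 0.1899 0.049 ] ext [0.229 0.228 0.008]
drv 0.054 0.066 1294 med [0.555  0.1879 0.058 ] mid [0.5585 0.1933 0.06  ] ext [0.205 0.207 0.012]
drv 0.085 0.12 11 med [0.5512 0.1868 0.104 ] mid [0.5544 0.1882 0.1008] ext [0.008 0.012 0.026]
drv 0.12 0.17 17 med [0.5515 0.1862 0.1475] mid [0.5542 0.1876 0.1451] ext [0.008 0.011 0.049]
drv 0.17 0.22 36 med [0.555  0.1874 0.1981] mid [0.5572 0.1891 0.1931] ext [0.013 0.013 0.039]
bot 0.008 0.03 47 med [0.7673 0.0194 0.0188] mid [0.7745 0.0637 0.0185] ext [0.033 0.175 0.02 ]
bot 0.04
[... 1978 characters left out ...]
 ext [0.084 0.17  0.028]
drv 0.008 0.03 425 med [0.5149 0.167  0.0197] mid [0.6146 0.1504 0.019 ] ext [0.45  0.332 0.022]
drv 0.045 0.053 1510 med [0.5325 0.2005 0.0502] mid [0.623  0.1875 0.049 ] ext [0.368 0.228 0.008]
drv 0.054 0.066 918 med [0.5483 0.1916 0.058 ] mid [0.6205 0.1897 0.0599] ext [0.337 0.222 0.012]
drv 0.068 0.08 27 med [0.7682 0.1552 0.073 ] mid [0.6616 0.1667 0.074 ] ext [0.229 0.052 0.011]
drv 0.085 0.12 37 med [0.551  0.189  0.1048] mid [0.5514 0.188  0.1027] ext [0.014 0.015 0.034]
drv 0.12 0.17 48 med [0.5518 0.189  0.1455] mid [0.5531 0.1882 0.1453] ext [0.011 0.012 0.049]
drv 0.17 0.22 51 med [0.5524 0.1887 0.1903] mid [0.5529 0.1873 0.1901] ext [0.014 0.016 0.04 ]
```

>>> {"op": "apply_moves", "data": {
  "targets": [
    [1,0,0,0,0,0,-0.075],
    [1,0,0,0,0,0,-0.075],
    [1,0,0,0,0,0,-0.075],
    [1,0,0,0,0,0,-0.075],
    [1,0,0,0,0,0,-0.075],
    [1,0,0,0,0,0,-0.075],
    [1,-0.0391,-0.0073,0,0,0,0],
    [1,-0.0391,-0.0073,0,0,0,0],
    [1,-0.0391,-0.0073,0,0,0,0],
    [1,-0.0391,-0.0073,0,0,0,0],
    [1,-0.0391,-0.0073,0,0,0,0],
    [1,-0.0391,-0.0073,0,0,0,0],
    [1,-0.0391,-0.0073,0,0,0,0],
    [1,-0.0391,-0.0073,0,0,0,0],
    [1,-0.0391,-0.0073,0,0,0,0],
    [1,-0.0391,-0.0073,0,0,0,0],
    [1,-0.0391,-0.0073,0,0,0,0],
    [1,0,0,0,0,0,0],
    [1,0,0,0,0,0,0]
  ],
  "newtons": 60
}}

```text
time_s: 1.68
tcp_pos: [0.5427, -0.2406, 0.245]
eef_rot: [179.9, -0.0, -113.1]
contact_force: [0.2, -0.3, 0.5]
gripper_width: 0.0878
gripper_force: 0.0
```

>>> {"op": "apply_moves", "data": {
  "targets": [
    [1,0.003,0,0.04,0,0,0],
    [1,0,0,0.04,0,0,0],
    [1,0,0,0.04,0,0,0],
    [1,0,0,0.025,0,0,0],
    [1,0,0,0.011,0,0,0],
    [1,0,0,0,0,0,0]
  ]
}}

```text
time_s: 2.18
tcp_pos: [0.5383, -0.246, 0.0868]
eef_rot: [179.7, -0.1, -113.4]
contact_force: [0.0, 0.5, 0.4]
gripper_width: 0.0878
gripper_force: 0.0
```

>>> {"op": "apply_moves", "data": {
  "targets": [
    [0,0,0,0,0,0,0],
    [0,0,0,0,0,0,0],
    [0,0,0,0,0,0,0],
    [0,0,0,0,0,0,0],
    [0,0,0,0,0,0,0],
    [0,0,0,0,0,0,0],
    [0,0,0,0,0,0,0],
    [0,0,0,0,0,0,0],
    [0,0,0,0,0,0,0],
    [0,0,0,0,0,0,0],
    [0,0,0,0,0,0,0],
    [0,0,0,0,0,0,0]
  ],
  "newtons": 60
}}

```text
time_s: 3.18
tcp_pos: [0.5405, -0.2454, 0.0895]
eef_rot: [180.0, -0.0, -113.3]
contact_force: [-0.3, 0.1, -0.8]
gripper_width: 0.0125
gripper_force: 0.0
```

>>> {"op": "apply_moves", "data": {
  "targets": [
    [0,0,0,0,0,0,0],
    [0,0,0,0,0,0,0],
    [0,0,0,0,0,0,0],
    [0,0,0,0,0,0,0],
    [0,0,0,0,0,0,0],
    [0,0,0,0,0,0,0]
  ]
}}

```text
time_s: 3.68
tcp_pos: [0.5406, -0.2454, 0.0895]
eef_rot: [-180.0, 0.0, -113.3]
contact_force: [0.5, 0.2, -0.2]
gripper_width: 0.0097
gripper_force: 60.0
```

>>> {"op": "apply_moves", "data": {
  "targets": [
    [0,0,0,-0.005,0,0,0],
    [0,0,0,-0.01,0,0,0],
    [0,0,0,-0.015,0,0,0],
    [0,0,0,-0.02,0,0,0],
    [0,0,0,-0.02,0,0,0],
    [0,0,0,-0.02,0,0,0],
    [0,0,0,-0.02,0,0,0],
    [0,0,0,-0.02,0,0,0],
    [0,0,0,-0.02,0,0,0],
    [0,0,0,-0.02,0,0,0],
    [0,0,0,-0.02,0,0,0],
    [0,0,0,-0.02,0,0,0],
    [0,0,0,-0.02,0,0,0],
    [0,0,0,-0.015,0,0,0],
    [0,0,0,-0.005,0,0,0],
    [0,0,0,0,0,0,0],
    [0,0,0,0,0,0,0]
  ]
}}

```text
time_s: 5.1
tcp_pos: [0.54, -0.2451, 0.339]
eef_rot: [180.0, 0.0, -113.3]
contact_force: [1.0, 0.3, -3.6]
gripper_width: 0.0101
gripper_force: 60.0
```

```bash
cat >>h.py <<'E'
def plate():
    from plant import capture,get_state
    s=get_state();t=s["tcp_pos"];yaw=np.radians(s["eef_rot"][2]);ax=-np.array([np.cos(yaw),np.sin(yaw)])
    print("tcp",t.round(4),s["eef_rot"].round(2),"F",s["contact_force"].round(1),"M",s["moment"].round(2))
    for n in("top","scene"):
        c=capture(n);cv2.imwrite("pics/%s_%.1f.png"%(n,s["time_s"]),c["frame"][:,:,::-1]);W=cloud(c).reshape(-1,3)
        e=t[:2]+.078*ax;m=(np.hypot(*(W[:,:2]-e).T)<.098)&(abs(W[:,2]-(t[2]-.026))<.02);p=W[m]
        if len(p)<50:print(n,"few");continue
        for _ in range(6):
            A=np.c_[p[:,:2]-e,np.ones(len(p))];q=np.linalg.lstsq(A,p[:,2],rcond=None)[0]
            r=np.c_[W[m][:,:2]-e,np.ones(m.sum())]@q-W[m][:,2];p=W[m][abs(r)<.003]
        h=cv2.convexHull(p[:,:2].astype(np.float32))[:,0]
        print(n,len(p),"slope along a",(q[:2]@ax).round(4),"across(left)",(q[0]*-ax[1]+q[1]*ax[0]).round(4),"plate top z",q[2].round(4),"origin z",(q[2]-.062).round(4),"circ",circ(h.astype(float)),"exp",e.round(4))
E
python3 -c "from h import *;plate()"
```

```text
tcp [ 0.54   -0.2451  0.339 ] [ 1.7995e+02  2.0000e-02 -1.1333e+02] F [ 1.   0.3 -3.6] M [-0.16  0.24  0.01]
top few
scene 503 slope along a 0.0086 across(left) 0.0005 plate top z 0.312 origin z 0.25 circ (array([ 0.57344674, -0.17032573]), np.float64(0.09247784544131663)) exp [ 0.5709 -0.1735]
```

>>> {"op": "apply_moves", "data": {
  "targets": [
    [0,-0.005,0.0024,0,0,0,0],
    [0,-0.0101,0.0049,0,0,0,0],
    [0,-0.0152,0.0073,0,0,0,0],
    [0,-0.0202,0.0097,0,0,0,0],
    [0,-0.0202,0.0097,0,0,0,0],
    [0,-0.0202,0.0097,0,0,0,0],
    [0,-0.0202,0.0097,0,0,0,0],
    [0,-0.0202,0.0097,0,0,0,0],
    [0,-0.0202,0.0097,0,0,0,0],
    [0,-0.0202,0.0097,0,0,0,0],
    [0,-0.0202,0.0097,0,0,0,0],
    [0,-0.0202,0.0097,0,0,0,0],
    [0,-0.0202,0.0097,0,0,0,0],
    [0,-0.0202,0.0097,0,0,0,0],
    [0,-0.0202,0.0097,0,0,0,0],
    [0,-0.0202,0.0097,0,0,0,0],
    [0,-0.0152,0.0073,0,0,0,0],
    [0,-0.0101,0.0049,0,0,0,0],
    [0,-0.005,0.0024,0,0,0,0],
    [0,0,0,0,0,0,0]
  ]
}}

```text
time_s: 6.87
tcp_pos: [0.5256, 0.1139, 0.3392]
eef_rot: [180.0, -0.0, -113.2]
contact_force: [0.3, 0.2, -3.8]
gripper_width: 0.0094
gripper_force: 60.0
```

```bash
python3 -c "
from h import *;plate()
from plant import *
c=capture('wrist');cv2.imwrite('pics/w1.png',c['frame'][:,:,::-1]);np.savez('w1',**c);print(c['camera_matrix'],c['T'])"; ls pics
```

```text
tcp [0.5256 0.1139 0.3392] [ 1.7998e+02 -2.0000e-02 -1.1324e+02] F [ 0.3  0.2 -3.8] M [-0.23  0.3   0.01]
top 186 slope along a -0.0121 across(left) 0.001 plate top z 0.3112 origin z 0.2492 circ (array([0.47256417, 0.16533857]), np.float64(0.03982282110300758)) exp [0.5564 0.1856]
scene 1549 slope along a -0.0041 across(left) 0.0006 plate top z 0.3128 origin z 0.2508 circ (array([0.55537308, 0.18433384]), np.float64(0.0959825165387348)) exp [0.5564 0.1856]
[[297.31863964   0.         254.04489725]
 [  0.         297.31863964 195.82928029]
 [  0.           0.           1.        ]] [[-9.18177375e-01  3.77313313e-01  1.20768253e-01  4.93654043e-01]
 [ 3.96168692e-01  8.75105610e-01  2.77921822e-01  3.77082071e-02]
 [-8.21372126e-04  3.03026130e-01 -9.52981894e-01  4.76852609e-01]
 [ 0.00000000e+00  0.00000000e+00  0.00000000e+00  1.00000000e+00]]
scene.png
scene_5.1.png
scene_6.9.png
top.png
top_5.1.png
top_6.9.png
w1.png
```

```bash
python3 -c "
from h import *
a=cv2.imread('pics/scene_6.9.png')[100:280,140:320];b=cv2.imread('pics/w1.png')[:,60:460]
cv2.imwrite('pics/m1.png',np.hstack([cv2.resize(a,(384,384),interpolation=2),b]))"
```

```text
(no output)
```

View pics/m1.png

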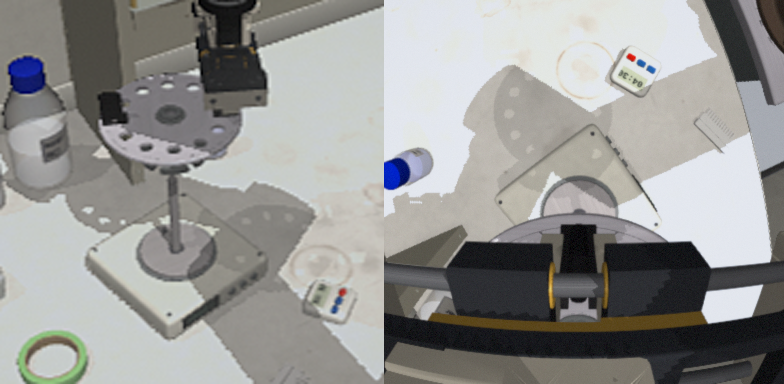

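```bash
cat >>h.py <<'E'
def spindle(c,lo=.07,hi=.195):
    from scipy.optimize import least_squares
    W=cloud(c).reshape(-1,3);m=(np.hypot(W[:,0]-.556,W[:,1]-.187)<.02)&(W[:,2]>lo)&(W[:,2]<hi);p=W[m]
    o=c["T"][:2,3];g=np.array([.556,.187])
    f=least_squares(lambda x:np.hypot(*(p[:,:2]-x).T)-.007,g,loss="soft_l1",f_scale=.001)
    return f.x,len(p),np.abs(f.fun).mean()
E
python3 -c "
from h import *
from plant import capture
print('scene0',spindle(dict(np.load('scene.npz'))),'top0',spindle(dict(np.load('top.npz'))))
print('scene now',spindle(capture('scene')));plate()
c=dict(np.load('scene.npz'))
W=cloud(c);m=abs(W[...,2]-.062)<.004
p=W[m&(np.hypot(W[...,0]-.5716,W[...,1]+.172)<.099)];h=cv2.convexHull(p[:,:2].astype(np.float32))[:,0];print('scene0 plate',circ(h.astype(float)))"
```

```text
scene0 (array([0.55654282, 0.1866248 ]), 132, np.float64(0.0014965871627366507)) top0 (array([0.55752797, 0.18926006]), 42, np.float64(0.00021053095284661867))
scene now (array([0.55693192, 0.18623804]), 134, np.float64(0.00154997999530667))
tcp [0.5259 0.1121 0.3396] [ 1.8000e+02 -1.0000e-02 -1.1337e+02] F [-0.3 -0.  -2.6] M [-0.23  0.18 -0.  ]
top 191 slope along a 0.0047 across(left) -0.0155 plate top z 0.3134 origin z 0.2514 circ (array([0.47778714, 0.16409105]), np.float64(0.039998172163667176)) exp [0.5568 0.1837]
scene 1535 slope along a -0.0038 across(left) -0.0 plate top z 0.3131 origin z 0.2511 circ (array([0.55515368, 0.18346041]), np.float64(0.09570858892123617)) exp [0.5568 0.1837]
scene0 plate (array([ 0.57268222, -0.17180585]), np.float64(0.09470504645922022))
```

>>> {"op": "apply_moves", "data": {
  "targets": [
    [0,-0.0023,0,0.006,0,0,0],
    [0,0,0,0.012,0,0,0],
    [0,0,0,0.012,0,0,0],
    [0,0,0,0.006,0,0,0],
    [0,0,0,0.003,0,0,0],
    [0,0,0,0.002,0,0,0],
    [0,0,0,0.002,0,0,0],
    [0,0,0,0.002,0,0,0],
    [0,0,0,0,0,0,0]
  ]
}}

```text
time_s: 7.92
tcp_pos: [0.5269, 0.115, 0.2945]
eef_rot: [-180.0, 0.0, -113.3]
contact_force: [-0.6, -1.1, -2.5]
gripper_width: 0.0101
gripper_force: 60.0
```

```bash
python3 -c "from h import *;plate()"
```

```text
tcp [0.5269 0.115  0.2945] [-1.8000e+02  1.0000e-02 -1.1333e+02] F [-0.6 -1.1 -2.5] M [-0.23  0.19 -0.02]
top 161 slope along a 0.0058 across(left) -0.0149 plate top z 0.2681 origin z 0.2061 circ (array([0.46854921, 0.16346956]), np.float64(0.03976646672506844)) exp [0.5578 0.1867]
scene 1486 slope along a -0.0019 across(left) -0.003 plate top z 0.2683 origin z 0.2063 circ (array([0.55672596, 0.18610016]), np.float64(0.09616605351602316)) exp [0.5578 0.1867]
```

>>> {"op": "apply_moves", "data": {
  "targets": [
    [0,0,0,0.002,0,0,0],
    [0,0,0,0.002,0,0,0],
    [0,0,0,0.002,0,0,0],
    [0,0,0,0,0,0,0]
  ]
}}

```text
time_s: 8.35
tcp_pos: [0.5266, 0.115, 0.288]
eef_rot: [180.0, -0.0, -113.3]
contact_force: [-0.5, 0.7, -3.6]
gripper_width: 0.0098
gripper_force: 60.0
```

>>> {"op": "apply_moves", "data": {
  "targets": [
    [0,0,0,0.002,0,0,0],
    [0,0,0,0.002,0,0,0],
    [0,0,0,0.002,0,0,0],
    [0,0,0,0,0,0,0]
  ]
}}

```text
time_s: 8.68
tcp_pos: [0.5267, 0.1154, 0.2821]
eef_rot: [180.0, 0.0, -113.3]
contact_force: [-0.2, 2.9, -3.2]
gripper_width: 0.0097
gripper_force: 60.0
```

>>> {"op": "apply_moves", "data": {
  "targets": [
    [0,0,0,0.002,0,0,0],
    [0,0,0,0.002,0,0,0],
    [0,0,0,0.002,0,0,0],
    [0,0,0,0,0,0,0]
  ]
}}

```text
time_s: 9.02
tcp_pos: [0.5268, 0.1153, 0.2761]
eef_rot: [180.0, 0.0, -113.3]
contact_force: [-1.4, 4.6, -2.7]
gripper_width: 0.0096
gripper_force: 60.0
```

>>> {"op": "apply_moves", "data": {
  "targets": [
    [0,-0.001,0.0006,0,0,0,0],
    [0,0,0,0.002,0,0,0],
    [0,0,0,0.002,0,0,0],
    [0,0,0,0.002,0,0,0],
    [0,0,0,0,0,0,0]
  ]
}}

```text
time_s: 9.43
tcp_pos: [0.5265, 0.1159, 0.2699]
eef_rot: [180.0, -0.0, -113.3]
contact_force: [-0.1, 2.4, -3.0]
gripper_width: 0.0099
gripper_force: 60.0
```

>>> {"op": "apply_moves", "data": {
  "targets": [
    [0,0,0,0.003,0,0,0],
    [0,0,0,0.003,0,0,0],
    [0,0,0,0.003,0,0,0],
    [0,0,0,0.003,0,0,0],
    [0,0,0,0,0,0,0]
  ]
}}

```text
time_s: 9.85
tcp_pos: [0.5264, 0.1159, 0.2577]
eef_rot: [180.0, -0.1, -113.3]
contact_force: [-0.3, -0.4, -4.3]
gripper_width: 0.0096
gripper_force: 60.0
```

>>> {"op": "apply_moves", "data": {
  "targets": [
    [0,0,0,0.005,0,0,0],
    [0,0,0,0.005,0,0,0],
    [0,0,0,0.005,0,0,0],
    [0,0,0,0.005,0,0,0],
    [0,0,0,0,0,0,0]
  ]
}}

```text
time_s: 10.27
tcp_pos: [0.5261, 0.1158, 0.2371]
eef_rot: [179.9, -0.1, -113.3]
contact_force: [0.0, 0.7, -4.4]
gripper_width: 0.0098
gripper_force: 60.0
```

>>> {"op": "apply_moves", "data": {
  "targets": [
    [0,0,0,0.005,0,0,0],
    [0,0,0,0.005,0,0,0],
    [0,0,0,0.005,0,0,0],
    [0,0,0,0.005,0,0,0],
    [0,0,0,0,0,0,0]
  ]
}}

```text
time_s: 10.68
tcp_pos: [0.5262, 0.1159, 0.2172]
eef_rot: [179.9, -0.1, -113.3]
contact_force: [-0.8, 0.1, -2.7]
gripper_width: 0.0095
gripper_force: 60.0
```

>>> {"op": "apply_moves", "data": {
  "targets": [
    [0,0,0,0.005,0,0,0],
    [0,0,0,0.005,0,0,0],
    [0,0,0,0.005,0,0,0],
    [0,0,0,0.005,0,0,0],
    [0,0,0,0,0,0,0]
  ]
}}

```text
time_s: 11.1
tcp_pos: [0.5262, 0.1159, 0.1973]
eef_rot: [179.9, -0.1, -113.3]
contact_force: [-1.1, -0.2, -2.8]
gripper_width: 0.0099
gripper_force: 60.0
```

>>> {"op": "apply_moves", "data": {
  "targets": [
    [0,0,0,0.005,0,0,0],
    [0,0,0,0.005,0,0,0],
    [0,0,0,0.005,0,0,0],
    [0,0,0,0.005,0,0,0],
    [0,0,0,0.005,0,0,0],
    [0,0,0,0.005,0,0,0],
    [0,0,0,0.005,0,0,0],
    [0,0,0,0,0,0,0],
    [0,0,0,0,0,0,0],
    [0,0,0,0,0,0,0]
  ]
}}

```text
time_s: 11.93
tcp_pos: [0.5267, 0.1162, 0.1636]
eef_rot: [180.0, -0.0, -113.3]
contact_force: [-1.0, 0.0, -3.7]
gripper_width: 0.0095
gripper_force: 60.0
```

```bash
python3 -c "from h import *;plate()
f=[cv2.resize(dict(np.load(n))['frame'][b:b+60,a:a+80,::-1],(640,480),interpolation=2) for n,a,b in(('scene.npz',183,185),)]
cv2.imwrite('pics/pin.png',f[0])"
```

```text
tcp [0.5267 0.1162 0.1636] [ 1.8000e+02 -1.0000e-02 -1.1333e+02] F [-1.   0.  -3.7] M [-0.12  0.49  0.09]
top 249 slope along a -0.0034 across(left) -0.0051 plate top z 0.1362 origin z 0.0742 circ (array([0.5605688 , 0.18757285]), np.float64(0.09405522202560174)) exp [0.5576 0.1878]
scene 1192 slope along a 0.002 across(left) -0.0012 plate top z 0.1372 origin z 0.0752 circ (array([0.55601361, 0.18689734]), np.float64(0.09566508278887913)) exp [0.5576 0.1878]
```

View pics/pin.png

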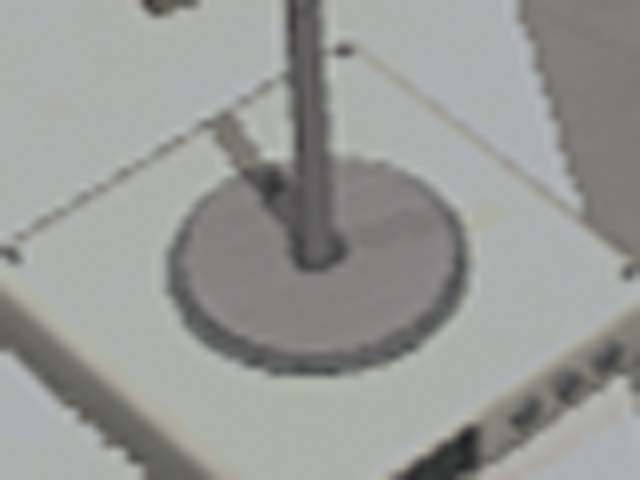

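The crop shows a dark pin-like spot on the turntable at crop (270,183), which is scene pixel (216.8,207.9). It lies beside the spindle's shadow.

```bash
python3 -c "
from h import *
c=dict(np.load('scene.npz'))
for z in(.058,.0605,.063):
    p=ray(c,216.75,207.9,z);d=p[:2]-[.5562,.1866];print(p,np.hypot(*d),np.degrees(np.arctan2(d[1],d[0])))"
```

```text
[0.59901591 0.18638286 0.058     ] 0.042816464652657926 -0.2905778709304979
[0.59672117 0.18739425 0.0605    ] 0.04052894830355248 1.122904712437869
[0.59442642 0.18840565 0.063     ] 0.038269037663035445 2.704388775154364
```

>>> {"op": "apply_moves", "data": {
  "targets": [
    [0,0,0.0019,0,0,0,0.0155],
    [0,0,0.0019,0,0,0,0.0155],
    [0,0,0.0019,0,0,0,0.0155],
    [0,0,0.0019,0,0,0,0.0155],
    [0,0,0,0,0,0,0],
    [0,0,0,0,0,0,0],
    [0,0,0,0,0,0,0]
  ]
}}

```text
time_s: 12.62
tcp_pos: [0.5199, 0.1194, 0.1638]
eef_rot: [-180.0, 0.0, -118.9]
contact_force: [-1.7, 0.1, -2.5]
gripper_width: 0.0098
gripper_force: 60.0
```

>>> {"op": "apply_moves", "data": {
  "targets": [
    [0,0,0,0.003,0,0,0],
    [0,0,0,0.003,0,0,0],
    [0,0,0,0.003,0,0,0],
    [0,0,0,0.001,0,0,0],
    [0,0,0,0,0,0,0],
    [0,0,0,0,0,0,0]
  ]
}}

```text
time_s: 13.12
tcp_pos: [0.5197, 0.1194, 0.1532]
eef_rot: [180.0, -0.0, -118.9]
contact_force: [-0.4, 0.6, -3.7]
gripper_width: 0.0098
gripper_force: 60.0
```

>>> {"op": "apply_moves", "data": {
  "targets": [
    [0,0,0,0.001,0,0,0],
    [0,0,0,0.001,0,0,0],
    [0,0,0,0,0,0,0],
    [0,0,0,0,0,0,0]
  ]
}}

```text
time_s: 13.45
tcp_pos: [0.5198, 0.1195, 0.1515]
eef_rot: [-180.0, 0.0, -118.9]
contact_force: [-1.1, 1.1, -4.2]
gripper_width: 0.0094
gripper_force: 60.0
```

>>> {"op": "apply_moves", "data": {
  "targets": [
    [0,0,0,0.001,0,0,0],
    [0,0,0,0,0,0,0],
    [0,0,0,0,0,0,0]
  ]
}}

```text
time_s: 13.7
tcp_pos: [0.5199, 0.1195, 0.1505]
eef_rot: [-180.0, 0.0, -118.9]
contact_force: [-1.4, 1.0, -3.4]
gripper_width: 0.0095
gripper_force: 60.0
```

>>> {"op": "apply_moves", "data": {
  "targets": [
    [0,0,0,0.001,0,0,0],
    [0,0,0,0,0,0,0],
    [0,0,0,0,0,0,0]
  ]
}}

```text
time_s: 13.95
tcp_pos: [0.5198, 0.1194, 0.1495]
eef_rot: [180.0, -0.0, -118.9]
contact_force: [-0.6, 0.7, -3.5]
gripper_width: 0.0097
gripper_force: 60.0
```

>>> {"op": "apply_moves", "data": {
  "targets": [
    [0,0,0,0.001,0,0,0],
    [0,0,0,0,0,0,0],
    [0,0,0,0,0,0,0]
  ]
}}

```text
time_s: 14.2
tcp_pos: [0.5198, 0.1194, 0.1485]
eef_rot: [180.0, -0.0, -118.9]
contact_force: [-0.6, 1.7, -4.2]
gripper_width: 0.01
gripper_force: 60.0
```

>>> {"op": "apply_moves", "data": {
  "targets": [
    [0,0,0,0.001,0,0,0],
    [0,0,0,0,0,0,0],
    [0,0,0,0,0,0,0]
  ]
}}

```text
time_s: 14.45
tcp_pos: [0.5199, 0.1194, 0.1476]
eef_rot: [-180.0, 0.0, -118.9]
contact_force: [-1.5, 0.9, -2.6]
gripper_width: 0.0097
gripper_force: 60.0
```

>>> {"op": "apply_moves", "data": {
  "targets": [
    [0,0,0,0.0005,0,0,0],
    [0,0,0,0,0,0,0],
    [0,0,0,0,0,0,0]
  ]
}}

```text
time_s: 14.7
tcp_pos: [0.5199, 0.1193, 0.1474]
eef_rot: [-180.0, 0.0, -118.9]
contact_force: [-4.1, -0.3, 4.2]
gripper_width: 0.0097
gripper_force: 60.0
```

```bash
python3 -c "from h import *;plate()"
```

```text
tcp [0.5199 0.1193 0.1474] [-1.7998e+02  1.0000e-02 -1.1890e+02] F [-4.1 -0.3  4.2] M [-0.02  1.49  0.18]
top 258 slope along a 0.0044 across(left) -0.0007 plate top z 0.1203 origin z 0.0583 circ (array([0.55907425, 0.18895891]), np.float64(0.09454722695151827)) exp [0.5576 0.1876]
scene 1130 slope along a 0.0006 across(left) -0.0019 plate top z 0.1213 origin z 0.0593 circ (array([0.55606343, 0.18622822]), np.float64(0.09564210455185494)) exp [0.5576 0.1876]
```

>>> {"op": "apply_moves", "data": {
  "targets": [
    [0.4,0,0,0,0,0,0],
    [0.4,0,0,0,0,0,0],
    [0.4,0,0,0,0,0,0],
    [0.4,0,0,0,0,0,0],
    [0.4,0,0,0,0,0,0],
    [0.4,0,0,0,0,0,0],
    [0.4,0,0,0,0,0,0],
    [0.4,0,0,0,0,0,0]
  ]
}}

```text
time_s: 15.47
tcp_pos: [0.5199, 0.1194, 0.147]
eef_rot: [180.0, -0.0, -118.9]
contact_force: [-0.2, 0.8, 0.4]
gripper_width: 0.0353
gripper_force: 0.0
```

>>> {"op": "apply_moves", "data": {
  "targets": [
    [0.4,0,0,-0.01,0,0,0],
    [0.4,0,0,-0.02,0,0,0],
    [0.4,0,0,-0.02,0,0,0],
    [0.4,0,0,-0.03,0,0,0],
    [0.4,0,0,-0.03,0,0,0],
    [0.4,0,0,-0.03,0,0,0],
    [0.4,0,0,-0.03,0,0,0],
    [0.4,0.04,0,0,0,0,0],
    [0.4,0.04,0,0,0,0,0],
    [0.4,0.04,0,0,0,0,0],
    [0.4,0,0,0,0,0,0],
    [0.4,0,0,0,0,0,0]
  ]
}}

```text
time_s: 16.47
tcp_pos: [0.461, 0.0129, 0.3187]
eef_rot: [-179.9, 0.1, -119.0]
contact_force: [0.5, -0.2, 0.7]
gripper_width: 0.0348
gripper_force: 0.0
```

```bash
python3 -c "
from h import *
from plant import *
s=get_state();print(s['tcp_pos'],s['contact_force'])
for n in('top','scene'):
    c=capture(n);W=cloud(c).reshape(-1,3);e=np.array([.557,.187])
    m=(np.hypot(*(W[:,:2]-e).T)<.098)&(abs(W[:,2]-.12)<.012);p=W[m]
    for _ in range(6):
        A=np.c_[p[:,:2]-e,np.ones(len(p))];q=np.linalg.lstsq(A,p[:,2],rcond=None)[0]
        r=np.c_[W[m][:,:2]-e,np.ones(m.sum())]@q-W[m][:,2];p=W[m][abs(r)<.003]
    h=cv2.convexHull(p[:,:2].astype(np.float32))[:,0]
    print(n,len(p),q.round(4),'origin z',q[2]-.062,circ(h.astype(float)))
    cv2.imwrite('pics/end_%s.png'%n,c['frame'][:,:,::-1])
a=cv2.imread('pics/end_scene.png')[150:270,150:310];cv2.imwrite('pics/end.png',cv2.resize(a,(800,600),interpolation=2))"
```

```text
[0.46097884 0.01286186 0.3186514 ] [ 0.47208521 -0.22244621  0.72357474]
top 2474 [-0.0006  0.0022  0.1202] origin z 0.05824988192146281 (array([0.56325317, 0.19057436]), np.float64(0.0920569284806084))
scene 1299 [-0.0008 -0.0057  0.1212] origin z 0.059233402490495565 (array([0.55599712, 0.18674413]), np.float64(0.09586064565104871))
```

View pics/end.png

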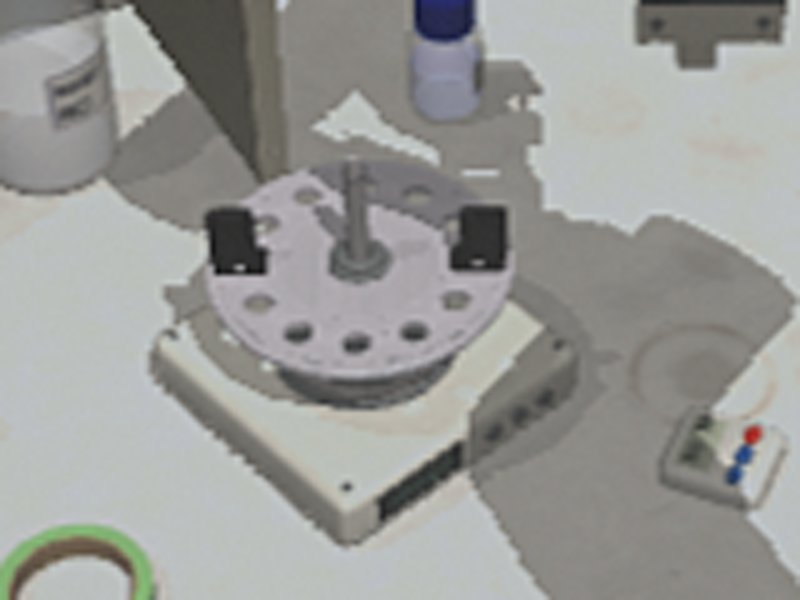

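The view shows the carousel flat on the turntable with the spindle through its hub at crop (355,255). The plate height puts its origin about 0.2 to 1.2 mm above the seat. The gripper is clear and the bottle, timer and tape haven't moved.

```bash
python3 -c "from plant import *;print(close_job())"
```

```text
the job is handed in; nothing more can be done
None
```

The carousel is back on the spindle and sits flat on the turntable with the drive pin in a slot; it is released and the job is handed in at about 16.5 s, though no verdict was returned.

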